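# Roll the mallet-head blank into the V-rest and run it up to the stop

### The arm

A 7-joint arm with a two-finger parallel gripper is mounted at the origin on the work surface. World frame = base frame: x ahead of the robot, y to its left, z up, the work surface at z = 0. Lengths are in m, angles in rad, forces in N, time in s.
With the tool pointing down it reaches from about 0.425 to 0.875 m from the base axis. Payload 4.7 kg.
Tool frame: the origin (TCP) lies midway between the tips of the shut fingers; the grasp point (between the pads) lies 19 mm behind it; z points along the fingers, y is the line along which they close (so a half turn about z gives the same grasp; the last joint's range is limited). The gripper opens to 85 mm and grips with 20 to 120 N. Pads are 22 mm wide; open, the fingers measure 114 mm over their backs; the gripper's body (76 mm by 85 mm) begins 54 mm behind the grasp point. The pads swing forward as they close: fully open they stand 13 mm farther back than shut.
Start: joints at [1.233, 0.321, -0.07, 1.45, 0.023, 1.371, -0.057], TCP at [0.224, -0.61, 0.231] pointing down, gripper open.
Joint ranges: [-2.86, 2.86], [-0.3, 2.09], [-1.38, 1.24], [0.06, 2.45], [-1.56, 4.7], [0.09, 2.05], [-2.69, 2.69]. Speed limits (rad/s): [2.57, 2.57, 3.14, 3.14, 3.14, 3.14, 3.14].

### API

Orientations are given as [roll, pitch, yaw] about the fixed x, y, z axes, in that order (R = Rz(yaw) Ry(pitch) Rx(roll)).
In Python, from cell import r gives the robot as it stands.
- The arm moves only by the tool carry_out, never from a script. Its argument "series" is a list of rows, each a list of 6 numbers: the shift along the tool's x, y, z as a fraction of full scale, then the turn, a rotation vector about the tool's x, y, z as a fraction of full scale. In form: [[tx, ty, tz, rx, ry, rz], ...]. A call has 1 to 20 rows; each row is the pose to reach, as a shift and turn from the pose commanded when the call began, along the tool's axes at that moment; what a row does not reach only later rows make up. Full scale, the value 1, is 0.1 m for a shift and pi/2 rad for a turn. A row lasts 1/8 s, in which the tool goes at most 62.5 mm and 10.7 degrees, less where a joint would pass 70% of its speed; a pose out of reach is approached as far as the arm can. A call with a number of a shift or a turn outside -1 to 1 is refused whole. A call with a gripper value outside its range is refused whole. "grip" is the opening, from -1 (shut) to 1 (fully open), set as the call begins (left out, the last holds). The fingers move at their own pace and stop on an object; the grip force is fixed at half the most. Time passes only in rows, so rows that repeat a pose let the fingers close. It gives the time, the measured TCP pose, the force, the opening and the grip force at its end, in the units of the state.
- r.sense(): the state, without advancing time (a new reading comes with each control period).
- r.snapshot(name): name is "scene" or "top"; returns a dict with "frame" (480x640x3 uint8, red, green, blue), "intrinsics" (3x3 intrinsics, pixels), "world_from_camera" (4x4, takes a point from camera to world coordinates). Camera axes: x right, y down, z forward; pixel columns grow to the right and rows downward; lengths in m; the calibration is good to about 2 mm. A picture is of the moment at which its call begins. There is no depth.
- r.close_job(): hands the job in; it is judged then, once.
The state is a dict: "time": time; "joints": joint angles; "joint_velocities": joint speeds; "tau": joint torques, N m; "tool_pos": TCP position; "tcp_rot": TCP orientation; "force": force on the tool from outside, world axes, zero at the start; "moment": the same for the moment, N m; "opening": finger opening in m; "finger_force": force on a finger pad.
Only numpy, scipy, OpenCV 4.12 (cv2) and the standard library are available. Lean on these libraries where they do the work, as an engineer would, in place of code of your own. Each camera call takes 0.05 s, during which the arm holds its last target. There are 200 camera calls.

### The job

Two turned wooden blanks lie on the carving bench, one on each side of the wooden V-rest. With the fingertips or the outside of the fingers only, push the thicker blank by its side so that it rolls over the bench, up the ramp and drops into the groove of the V-rest; then push it along the groove by its end until it is right up against the stop. Do not pick the blank up at any point, and leave the thinner blank and everything else on the bench where they lie.

Things in the scene. Friction and masses are not known exactly. Their poses are not given: they have to be found in the camera images.
- vrest: V-rest: wooden block, 120 mm long (own x), fixed to the bench. Origin on the bench under the groove's middle, z up. Groove along x at y = 0, floor 2 mm above the bench; dark flanks rise at 35 degrees to flat lips at |y| = 19 to 22 mm, 15.3 mm high; from each lip a plane ramp falls at 11.5 degrees to the bench at |y| = 97 mm. -x end (nearer the robot) has the stop, +x end is open.
- vrest_stop (a point): Middle of the stop's face, 29 mm above the bench, at x = -60 mm of the V-rest. The stop is a darker upright plate, 56 mm wide (along the V-rest's y), 48 mm high, 14 mm thick, across the groove's -x end; its face looks along the V-rest's +x.
- vrest_seat (a point): Where the thick blank's centre is when it lies in the groove against the stop: at x = +10 mm of the V-rest, 29 mm above the bench. The blank's free end is then at x = +80 mm of the V-rest, 20 mm past the groove's open end.
- thick_blank: Thicker blank: waxed pale-wood cylinder, 44 mm in diameter, 140 mm long, 0.12 to 0.24 kg. Origin at its centre, x along its axis. Starts outside the left or right ramp, about parallel to the groove (7 degrees), centre 25 to 45 mm to +x of the V-rest's: rolled straight in it stops 15 to 35 mm short of the stop. Stays put on the flat; slides in the groove at 0.4 to 1.5 N.
- thin_blank: The thinner blank, to be left alone: the same pale wood, 28 mm in diameter, 140 mm long. Origin at its centre, x along its axis. It lies on the side of the V-rest where the thicker blank is not.
- whetstone: Loose sharpening stone, a reddish slab 150 x 55 x 26 mm, lying crosswise beyond the V-rest on the left. Origin under its centre. Leave alone.
- slate: Loose dark slate tablet 130 x 85 x 18 mm, beyond the V-rest on the right. Origin under its centre. Leave alone.
- chisel: Loose wood-handled chisel, 200 mm long, 26 mm thick, on the robot's side of the V-rest, left. Origin under its middle, x along it. Leave alone.
- brush: Loose flat bench brush, 170 mm long, 42 mm wide, 20 mm thick, on the robot's side of the V-rest, right. Origin under its middle, x along it. Leave alone.
- mallet: Loose carving mallet lying on its side far left: dark head 75 x 100 x 64 mm, pale handle to its -x (in all about 220 mm long). Origin on the bench about 30 mm from the head's middle towards the handle. Leave alone.
- oil_bottle: Loose amber glass bottle, 56 mm in diameter, 130 mm high, standing far right. Origin under its centre. Leave alone.
- wax_jar: Loose small glass jar with a metal lid, 60 mm in diameter, 50 mm high, standing beyond the V-rest's open end. Origin under its centre. Leave alone.
Things that resemble listed ones, but are neither listed nor needed, are in the scene too. Leave any pink, turquoise or yellow look-alike of the thick_blank alone.

How it is judged:
On the way, in this order (a step that is already met when the one before it is completed fails the run):
1. the thick blank lies in the groove of the V-rest, on both flanks, not yet at the stop (y of thick_blank in the frame of vrest between -0.004 and 0.004 m and height (world z) of thick_blank between 0.025 and 0.033 m and angle between the x axis of thick_blank and the x axis of vrest, either way round below 0.06 rad and linear speed of thick_blank below 0.02 m/s and contact force between thick_blank and vrest above 0.3 N), for 0.2 s.
2. the thick blank is pushed along the groove up to the stop (all of step 1 and x of thick_blank in the frame of vrest below 0.014 m), for 0.1 s.
At the end, for the whole second after the job is handed in: The thick blank lies at rest in the groove (its axis within 4 mm of the groove's middle, 25 to 33 mm high and within 3.4 degrees of its direction) with its end within 4 mm of the stop; the thin blank and the tools are within 30 mm of where they lay (all of step 2 and x of thick_blank in the frame of vrest above 0.006 m and distance of each of thin_blank, whetstone, slate, chisel, brush, mallet, oil_bottle, wax_jar from where it was at the start of the episode below 0.03 m); the robot touches nothing.
It fails at once if the thick blank is lifted off the V-rest (its axis more than 48 mm above the bench) (height (world z) of thick_blank above 0.048 m).
It fails at once if the thick blank is lifted off the open bench (its axis more than 30 mm above the bench while still beyond the ramps) (height (world z) of thick_blank above 0.03 m and (y of thick_blank in the frame of vrest above 0.105 m or y of thick_blank in the frame of vrest below -0.105 m)).
It fails at once if the thin blank is moved more than 30 mm (distance of thin_blank from where it was at the start of the episode above 0.03 m).
It fails at once if a tool, slab, bottle or jar is moved more than 30 mm (distance of any of whetstone, slate, chisel, brush, mallet, oil_bottle, wax_jar from where it was at the start of the episode above 0.03 m).
It also fails if it takes over 51 s, if anything falls off the work surface, if the arm or the gripper's body presses on something with over 40 N, if the wrist force passes 120 N, or if a joint passes its speed limit or range.

## Working session

There is one attempt and no reset: what is moved stays moved. The work goes in short steps, Python scripts to look and compute and a tool call to move; the robot and the scene stay as the last step left them, time stands still between calls to the robot, and variables do not carry over. Pictures are saved under pics/ and viewed, at most 12 in all, crops included, and the job is handed in when it is done.

Besides the shell and the picture viewer there is one more tool, called after "Call:" as name(argument=value, ...) on one line, values as JSON. carry_out: Moves the arm, as the interface text tells. Shift numbers are shares of 0.1 m and turn numbers shares of pi/2 rad, none past 1 either way. Its arguments: {"type":"object","properties":{"series":{"type":"array","items":{"type":"array","items":{"type":"number"}}},"grip":{"type":"number"}},"required":["series"]}

```bash
mkdir -p pics; ls; python3 - <<'E'
from cell import r
import cv2,numpy as np,pickle
d={}
for n in("scene","top"):
    s=r.snapshot(n);d[n]=s
    cv2.imwrite(f"pics/{n}0.png",s["frame"][:,:,::-1])
    print(n,s["intrinsics"].tolist(),np.round(s["world_from_camera"],4).tolist())
pickle.dump(d,open("d0.pkl","wb"))
s=r.sense();print(s["time"],s["tool_pos"],s["tcp_rot"],s["opening"])
E
```

```text
pics
scene [[443.4233532511418, 0.0, 313.5341789980116], [0.0, 443.4233532511418, 238.49968527993198], [0.0, 0.0, 1.0]] [[0.0234, 0.7175, -0.6962, 1.3655], [0.9997, -0.01, 0.0233, -0.0364], [0.0097, -0.6965, -0.7175, 0.9065], [0.0, 0.0, 0.0, 1.0]]
top [[446.10431650562725, 0.0, 317.6627323316269], [0.0, 446.10431650562725, 232.10427088888648], [0.0, 0.0, 1.0]] [[-0.0166, -0.9885, 0.1503, 0.3518], [-0.9995, 0.0126, -0.0274, 0.0047], [0.0252, -0.1507, -0.9883, 1.2855], [0.0, 0.0, 0.0, 1.0]]
0.1 [ 0.22377585 -0.6097647   0.23033288] [-3.13989366e+00  8.52147817e-05  3.51814901e-01] 0.08544054793454452
```

View pics/scene0.png

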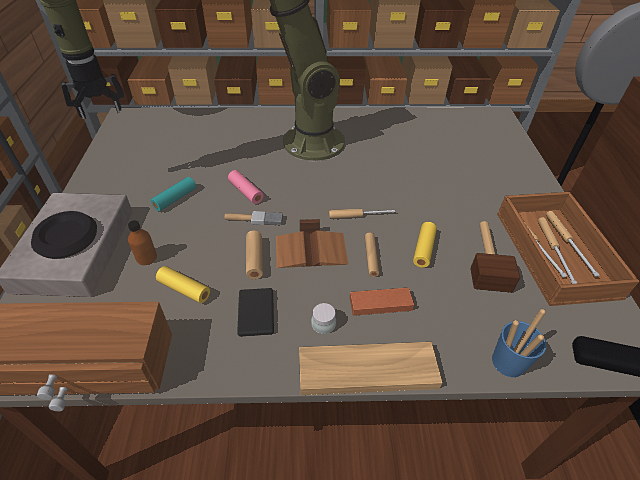

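View pics/top0.png

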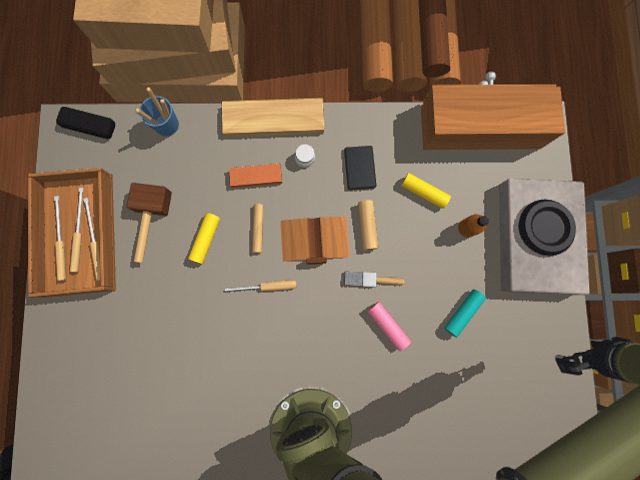

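Thick-blank candidates in the top view are the pale cylinder (368,225), the thinner pale one (258,228), yellow (426,190) and (204,239), pink (389,326) and turquoise (465,313). By the description I choose (368,225), which is scene (254,253) on the right. I'll check it in a close crop.

```bash
python3 - <<'E'
import cv2,numpy as np,pickle
d=pickle.load(open("d0.pkl","rb"))
a=d["top"]["frame"][190:300,240:420,::-1];b=d["scene"]["frame"][200:290,215:395,::-1]
im=np.vstack([cv2.resize(a,None,fx=3.6,fy=3.6,interpolation=2)[:330],cv2.resize(b,None,fx=3.6,fy=3.6,interpolation=2)[:270]])
cv2.imwrite("pics/crop.png",im);print(im.shape)
E
```

```text
(600, 648, 3)
```

View pics/crop.png

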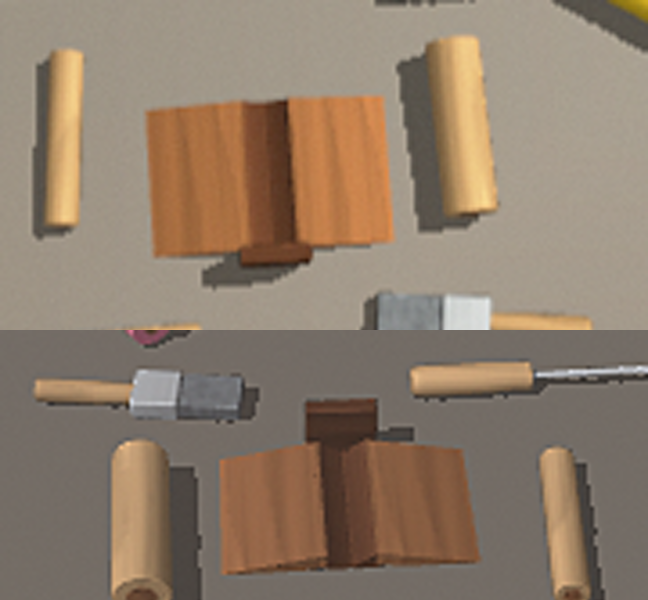

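The crop confirms it: the thick blank is at top-view crop (427–497, 38–215), i.e. top image (368,225), clearly wider than the thin one on the left. The V-rest's ramp corners are visible in both views.

```bash
cat > h.py <<'E'
import numpy as np,cv2
from scipy.optimize import least_squares
def proj(s,P):
    T=np.linalg.inv(s["world_from_camera"]);c=np.atleast_2d(P)@T[:3,:3].T+T[:3,3]
    p=c@s["intrinsics"].T;return p[:,:2]/p[:,2:]
def R(a):return np.array([[np.cos(a),-np.sin(a),0],[np.sin(a),np.cos(a),0],[0,0,1]])
t=np.linspace(0,2*np.pi,40)
CYL=np.vstack([np.c_[0*t+e,.022*np.cos(t),.022*np.sin(t)] for e in(-.07,.07)])
def vr(p,P):return np.asarray(P)@R(p[2]).T+[p[0],p[1],0]
def cyl(p):return CYL@R(p[3]).T+p[:3]
def hull(s,P):return cv2.convexHull(proj(s,P).astype(np.float32))
E
python3 - <<'E'
from h import *
import pickle
d=pickle.load(open("d0.pkl","rb"));S,T=d["scene"],d["top"]
ft=lambda a:np.array(a)/3.6+[240,190]; fs=lambda a:(np.array(a)-[0,330])/3.6+[215,200]
C=[[.06,.097,0],[.06,-.097,0],[-.06,-.097,0],[-.06,.097,0]]
ct=ft([(147,111),(383,97),(394,241),(155,257)]);cs=fs([(479,561),(223,574),(220,460),(462,449)])
o=least_squares(lambda p:np.r_[proj(T,vr(p,C))-ct,proj(S,vr(p,C))-cs].ravel(),[.6,0,0]);V=o.x
print("vrest",V,np.round(o.fun.reshape(-1,2),1).tolist())
bt=ft([(427,45),(436,130),(446,205),(480,45),(489,130),(497,205),(440,38),(465,36.5),(460,215),(480,213)])
bs=fs([(112,460),(111.5,520),(111,575),(168,460),(169,520),(171,575),(140,440)])
def f(p):return [cv2.pointPolygonTest(hull(s,cyl(p)),tuple(map(float,q)),True) for s,b in((T,bt),(S,bs)) for q in b]
o=least_squares(f,[.6,-.13,.022,0],diff_step=1e-3,x_scale=[.01,.01,.01,.1]);B=o.x
print("blank",B,np.round(o.fun,1))
q=R(V[2]).T@(B[:3]-[V[0],V[1],0]);print("in vrest",q,"dyaw",B[3]-V[2])
E
```

```text
vrest [ 0.52815631 -0.01850457  0.04934821] [[-1.8, -0.4], [-1.2, -0.5], [-1.2, 0.1], [-1.8, -0.0], [-1.0, -0.1], [-1.8, -0.2], [-1.5, -0.4], [-1.4, -0.4]]
blank [ 0.55992625 -0.16696129  0.04746573  0.01128885] [ 1.2  2.7  3.1 -0.4 -1.8 -3.   1.7  1.5  0.3  0.3 -0.5  1.   1.6  1.4
  0.  -1.5  6.7]
in vrest [ 0.02440817 -0.14984315  0.04746573] dyaw -0.038059365394586056
```

```bash
python3 - <<'E'
from h import *
from scipy.optimize import minimize
import pickle
d=pickle.load(open("d0.pkl","rb"));S,T=d["scene"],d["top"]
ft=lambda a:np.array(a)/3.6+[240,190]; fs=lambda a:(np.array(a)-[0,330])/3.6+[215,200]
V=np.array([.52816,-.0185,.04935])
bt=ft([(427,45),(436,130),(446,205),(480,45),(489,130),(497,205),(440,38),(465,36.5),(460,215),(480,213)])
bs=fs([(112,460),(111.5,520),(111,575),(168,460),(169,520),(171,575),(140,440)])
def f(p):
    p=np.array(p)/[10,10,10,1];p=np.r_[p[:3],p[3]]
    return np.array([cv2.pointPolygonTest(hull(s,cyl(p)),tuple(map(float,q)),True) for s,b in((T,bt),(S,bs)) for q in b])
for z in(None,.22):
  g=(lambda p:(f(p)**2).sum()) if z is None else (lambda p:(f([p[0],p[1],z,p[3]])**2).sum())
  o=minimize(g,[5.6,-1.6,.22,.05],method="Nelder-Mead",options=dict(maxiter=2000,initial_simplex=np.array([5.6,-1.6,.22,.05])+np.vstack([np.zeros(4),np.diag([.2,.2,.1,.1])])))
  B=o.x/[10,10,10,1];print(B,o.fun,np.round(f(o.x),1));q=R(V[2]).T@(B[:3]-[V[0],V[1],0]);print("in vrest",q,"dyaw",B[3]-V[2])
s=S;print("proj scene",hull(S,cyl(B))[:,0].min(0),hull(S,cyl(B))[:,0].max(0))
E
```

```text
[ 0.56194241 -0.17234496  0.02098143  0.08814189] 26.13790641948134 [ 1.2  1.9  2.2 -1.7 -1.2 -0.8  0.1  0.2  0.6  0.4  1.7  1.5  1.3 -1.4
 -1.  -0.9  0.6]
in vrest [ 0.02615211 -0.15532415  0.02098143] dyaw 0.03879188993516359
[ 0.56188573 -0.17224895  0.03070353  0.0892314 ] 26.220275840744733 [ 1.7  1.5  1.8 -1.2 -0.7 -0.2  0.8  1.   0.3  0.2  2.   1.8  1.6 -1.5
 -1.1 -1.   3. ]
in vrest [ 0.02610024 -0.15522545  0.03070353] dyaw 0.03988139971347034
proj scene [244.0607  227.37315] [261.5862 277.0541]
```

Measured: V-rest at (0.528, −0.0185) with yaw 0.049. The blank in the V-rest frame is at x 26 mm, y −155 mm, about 2.2° off parallel, with its axis 21 mm high. I'll turn the open gripper so both fingers line up along the blank's axis, then approach on its outer side.

Call:
carry_out(series=[[0.5,-0.4,0,0,0,-0.2],[0.92,-0.78,0,0,0,-0.4],[0.92,-0.78,0,0,0,-0.6],[0.92,-0.78,0,0,0,-0.807],[0.92,-0.78,0,0,0,-0.807],[0.92,-0.78,0,0,0,-0.807],[0.92,-0.78,0,0,0,-0.807],[0.92,-0.78,0,0,0,-0.807],[0.92,-0.78,0,0,0,-0.807]], grip=1)

```text
time: 1.23
tool_pos: [0.2833, -0.5052, 0.231]
tcp_rot: [-3.141, -0.0, 1.617]
force: [0.1, -0.1, 0.5]
opening: 0.0854
finger_force: 0.0
```

Call:
carry_out(series=[[0.5,0.5,0,0,0,0],[0.95,0.95,0,0,0,0],[0.95,0.95,0,0,0,0],[0.95,0.95,0,0,0,0]])

```text
time: 1.72
tool_pos: [0.374, -0.4055, 0.2314]
tcp_rot: [-3.141, 0.001, 1.62]
force: [0.7, 1.0, 0.6]
opening: 0.0851
finger_force: 0.0
```

Call:
carry_out(series=[[0.5,0.5,0,0,0,0],[0.95,0.95,0,0,0,0],[0.95,0.95,0,0,0,0],[0.95,0.95,0,0,0,0]])

```text
time: 2.22
tool_pos: [0.4631, -0.3078, 0.2311]
tcp_rot: [-3.141, 0.001, 1.618]
force: [-0.9, -0.6, -0.5]
opening: 0.0853
finger_force: 0.0
```

Call:
carry_out(series=[[0.5,0.5,0,0,0,0],[0.8,1.0,0.3,0,0,0],[0.8,1.0,0.8,0,0,0],[0.8,1.0,1.0,0,0,0],[0.8,1.0,1.0,0,0,0]])

```text
time: 2.85
tool_pos: [0.5575, -0.2245, 0.1298]
tcp_rot: [-3.138, -0.0, 1.615]
force: [0.9, -0.4, 0.7]
opening: 0.0855
finger_force: 0.0
```

```bash
cat > look.py <<'E'
import sys,cv2,numpy as np
from cell import r
n=sys.argv[1];s=r.snapshot("scene");t=r.snapshot("top")
a=cv2.resize(s["frame"][170:320,200:400,::-1],(800,600)) if len(sys.argv)>2 else np.hstack([cv2.resize(s["frame"][180:310,220:350,::-1],(400,400)),cv2.resize(t["frame"][150:280,280:410,::-1],(400,400))])
cv2.imwrite(f"pics/{n}.png",a);x=r.sense();print(x["time"],x["tool_pos"],x["tcp_rot"])
E
python3 look.py a
```

```text
2.95 [ 0.55987878 -0.22420725  0.1329878 ] [3.14004355e+00 2.01127865e-03 1.61582675e+00]
```

View pics/a.png

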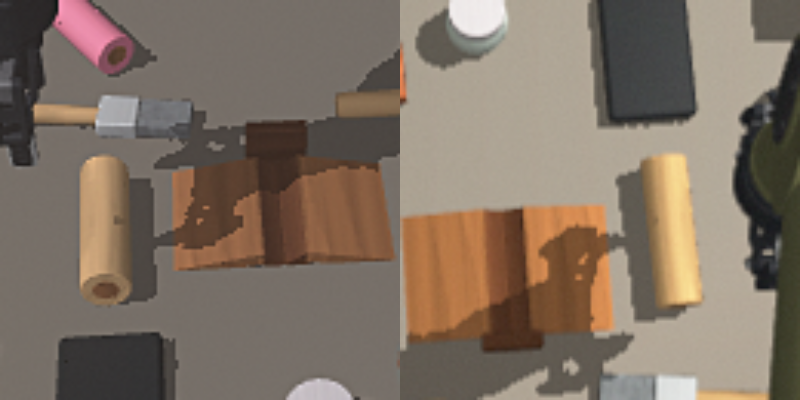

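The gripper hangs clear to the right of the blank: in the right half its fingers are at about (765,130) and (765,270), with the blank at (670,230). I'll lower it now.

Call:
carry_out(series=[[0,0.05,0.4,0,0,0],[0,0.05,0.8,0,0,0],[0,0.05,1.0,0,0,0],[0,0.05,1.0,0,0,0]])

```text
time: 3.45
tool_pos: [0.5646, -0.222, 0.0314]
tcp_rot: [-3.141, 0.0, 1.618]
force: [-0.7, 1.0, 0.3]
opening: 0.0852
finger_force: 0.0
```

Call:
carry_out(series=[[0,0,0.1,0,0,0],[0,0,0.2,0,0,0],[0,0,0.2,0,0,0]])

```text
time: 3.82
tool_pos: [0.5645, -0.2212, 0.0108]
tcp_rot: [-3.141, -0.0, 1.619]
force: [0.0, 0.1, 0.6]
opening: 0.0853
finger_force: 0.0
```

```bash
python3 look.py b
```

```text
3.925 [ 0.56508084 -0.2212484   0.01144097] [3.14149292e+00 9.60934224e-05 1.61953991e+00]
```

View pics/b.png

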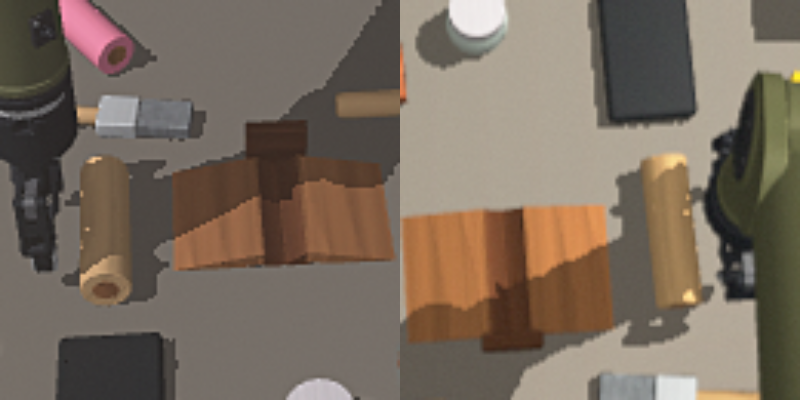

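Call:
carry_out(series=[[0.07,0,0,0,0,0],[0.14,0,0,0,0,0],[0.2,0,0,0,0,0],[0.26,0,0,0,0,0],[0.32,0,0,0,0,0],[0.38,0,0,0,0,0],[0.44,0,0,0,0,0],[0.5,0,0,0,0,0],[0.56,0,0,0,0,0],[0.62,0,0,0,0,0],[0.66,0,0,0,0,0],[0.7,0,0,0,0,0],[0.7,0,0,0,0,0]])

```text
time: 5.55
tool_pos: [0.5616, -0.1509, 0.0113]
tcp_rot: [-3.142, -0.0, 1.62]
force: [-0.3, 0.2, 0.0]
opening: 0.0852
finger_force: 0.0
```

```bash
python3 look.py c
```

```text
5.65 [ 0.56154519 -0.15153678  0.01127365] [-3.14155885e+00  2.08823087e-04  1.61924611e+00]
```

View pics/c.png

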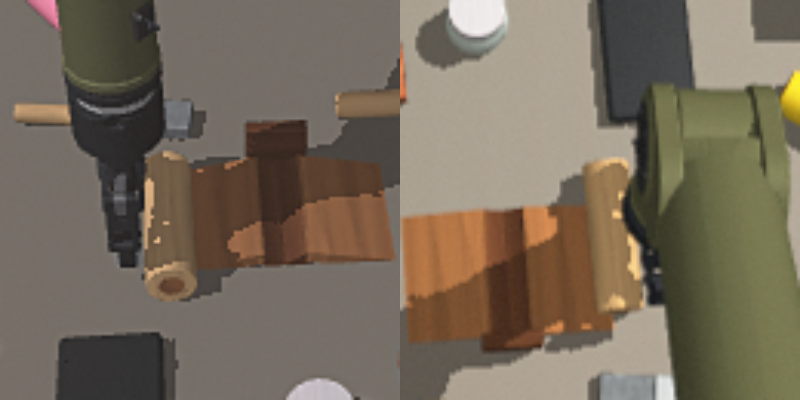

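The blank now touches the ramp foot: in the right half it runs (605,160) to (622,310), just ahead of the fingers and still about parallel. Next I'll push it up the ramp, raising the fingers with the slope.

Call:
carry_out(series=[[0.06,0,0,0,0,0],[0.12,0,0,0,0,0],[0.18,0,-0.01,0,0,0],[0.24,0,-0.02,0,0,0],[0.3,0,-0.03,0,0,0],[0.36,0,-0.04,0,0,0],[0.42,0,-0.05,0,0,0],[0.48,0,-0.06,0,0,0],[0.54,0,-0.07,0,0,0],[0.6,0,-0.08,0,0,0],[0.65,0,-0.09,0,0,0],[0.7,0,-0.1,0,0,0],[0.7,0,-0.1,0,0,0]])

```text
time: 7.28
tool_pos: [0.5626, -0.0896, 0.0262]
tcp_rot: [3.133, 0.012, 1.615]
force: [-0.5, -14.0, 18.4]
opening: 0.0856
finger_force: 10.2
```

```bash
python3 look.py e
```

```text
7.375 [ 0.56259293 -0.08972408  0.02608485] [3.13290387 0.01151409 1.61511391]
```

View pics/e.png

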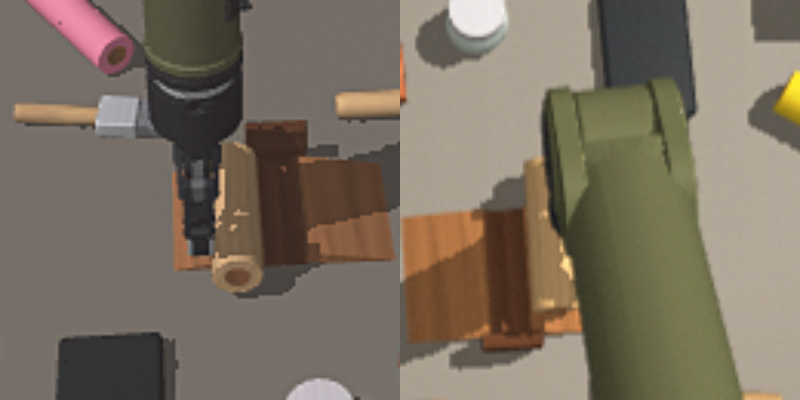

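The push has jammed at 23 N. The open fingertips contact the blank above its axis, so it wedges against the ramp; in the picture it sits parallel, just short of the lip. I'll ease back, lower the tips and lean the fingers about 20° so they push below the axis.

Call:
carry_out(series=[[-0.06,0,0,0,0,0],[-0.12,0,0,0,0,0],[-0.18,0,0.03,0,0.04,0],[-0.24,0,0.07,0,0.1,0],[-0.28,0,0.11,0,0.16,0],[-0.3,0,0.14,0,0.222,0],[-0.3,0,0.14,0,0.222,0],[-0.3,0,0.14,0,0.222,0]])

```text
time: 8.38
tool_pos: [0.5594, -0.1102, 0.0073]
tcp_rot: [-3.141, -0.348, 1.62]
force: [0.3, -1.0, 0.6]
opening: 0.0853
finger_force: 0.5
```

```bash
python3 look.py f
```

```text
8.475 [ 0.55973849 -0.10955405  0.00783052] [ 3.14121332 -0.34791004  1.62245711]
```

View pics/f.png

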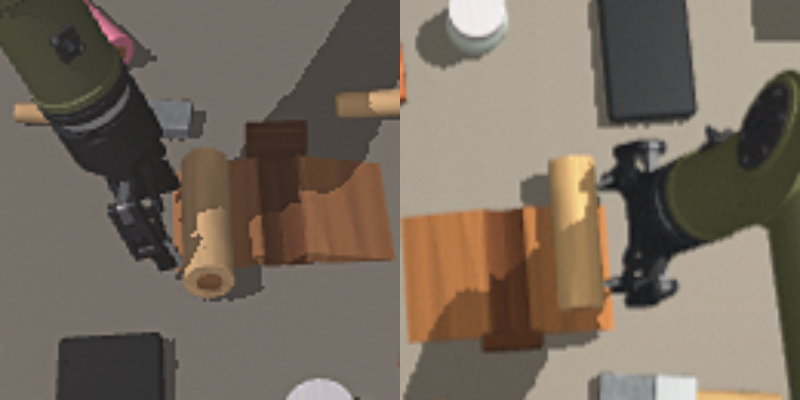

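The blank rests parallel on both fingertips, on the ramp (right half: (572,160) to (580,305)). Now I'll push it horizontally over the lip.

Call:
carry_out(series=[[0.05,0,0.018,0,0,0],[0.1,0,0.036,0,0,0],[0.15,0,0.055,0,0,0],[0.2,0,0.073,0,0,0],[0.25,0,0.09,0,0,0],[0.3,0,0.11,0,0,0],[0.35,0,0.127,0,0,0],[0.4,0,0.145,0,0,0],[0.44,0,0.16,0,0,0],[0.48,0,0.175,0,0,0],[0.51,0,0.185,0,0,0],[0.53,0,0.193,0,0,0],[0.53,0,0.193,0,0,0],[0.53,0,0.193,0,0,0]])

```text
time: 10.22
tool_pos: [0.5569, -0.0553, 0.0072]
tcp_rot: [-3.142, -0.349, 1.619]
force: [0.1, -0.1, -1.1]
opening: 0.0852
finger_force: 0.0
```

```bash
python3 look.py g
```

```text
10.325 [ 0.55692377 -0.05535644  0.00723772] [ 3.14155002 -0.34852255  1.61904007]
```

View pics/g.png

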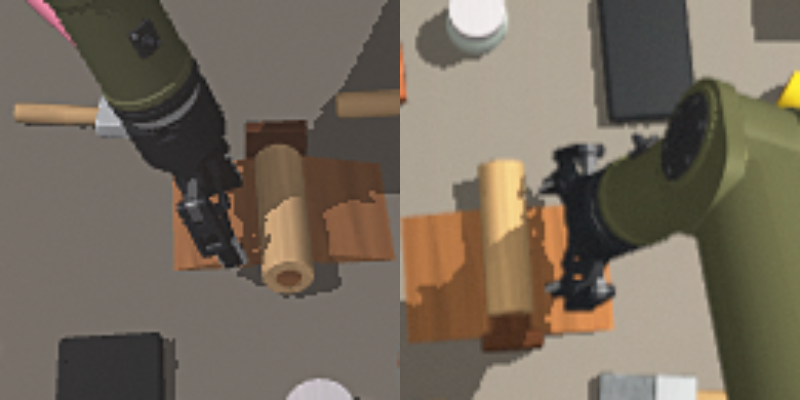

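The blank has dropped into the groove, lying straight (right half: (500,160) to (508,315)) with a gap left to the stop. Next I'll locate its free end and the jar.

```bash
python3 - <<'E'
from h import *
from scipy.optimize import brentq
import pickle
d=pickle.load(open("d0.pkl","rb"));S,T=d["scene"],d["top"];V=np.array([.52816,-.0185,.04935])
print("x_end",brentq(lambda x:proj(S,vr(V,[[x,0,.029]]))[0,1]-(180+278/3.077),0,.2),
 "topedge",brentq(lambda x:proj(T,vr(V,[[x,0,.049]]))[0,1]-(150+161/3.077),0,.2))
M=T["world_from_camera"];r=M[:3,:3]@np.linalg.inv(T["intrinsics"])@[280+78/3.077,150+20/3.077,1]
j=M[:3,3]+r*(.05-M[2,3])/r[2];print("jar",j,"in V",R(V[2]).T@(j-[*V[:2],0]))
g=R(V[2]).T@(np.array([.5569,-.0554,.007])-[*V[:2],0]);print("tool",g)
E
```

```text
x_end 0.10034485233547973 topedge 0.09735858166307199
jar [0.75998502 0.00219126 0.05      ] in V [0.23256348 0.00923015 0.05      ]
tool [ 0.02688473 -0.03827282  0.007     ]
```

Call:
carry_out(series=[[-0.2,0,-0.07,0,0,0],[-0.45,0,-0.2,0,0,0],[-0.45,0,-0.6,0,0,0],[-0.45,0,-1.0,0,0,0],[-0.45,0,-1.0,0,-0.1,0],[-0.45,0,-1.0,0,-0.222,0],[-0.45,0,-1.0,0,-0.222,0],[-0.45,0,-1.0,0,-0.222,0]], grip=1)

```text
time: 11.32
tool_pos: [0.5606, -0.1334, 0.0862]
tcp_rot: [-3.141, 0.0, 1.618]
force: [-0.4, -1.0, 0.4]
opening: 0.0856
finger_force: 0.0
```

The blank's free end is at x≈99 mm in the V-rest frame and the jar's near edge at about 203 mm, so there is room. I'll shut the fingers and go round above the blank to the open end.

Call:
carry_out(series=[[0,0,-0.5,0,0,0],[0,0.5,-0.5,0,0,0],[0.3,1.0,-0.5,0,0,0],[0.7,1.0,-0.5,0,0,0],[1.0,1.0,-0.5,0,0,0],[1.0,1.0,-0.5,0,0,0]], grip=-1)

```text
time: 12.08
tool_pos: [0.6555, -0.0258, 0.1351]
tcp_rot: [-3.14, -0.003, 1.621]
force: [-0.0, 1.3, 1.0]
opening: 0.0002
finger_force: 0.0
```

Call:
carry_out(series=[[0.1,0.15,0,0,0,0],[0.16,0.23,0,0,0,0],[0.16,0.23,0.4,0,0,0],[0.16,0.23,0.8,0,0,0],[0.16,0.23,0.8,0,0,0]])

```text
time: 12.7
tool_pos: [0.6749, -0.0122, 0.0518]
tcp_rot: [-3.133, 0.0, 1.617]
force: [-0.1, 0.3, 0.1]
opening: 0.0004
finger_force: 0.0
```

Call:
carry_out(series=[[0.01,0,0.15,0,0,0],[0.01,0,0.31,0,0,0],[0.01,-0.1,0.31,0,0,0],[0.01,-0.2,0.31,0,0,0],[0.01,-0.25,0.31,0,0,0],[0.01,-0.28,0.31,0,0,0],[0.01,-0.31,0.31,0,0,0],[0.01,-0.34,0.31,0,0,0],[0.01,-0.37,0.31,0,0,0],[0.01,-0.4,0.31,0,0,0],[0.01,-0.42,0.31,0,0,0],[0.01,-0.44,0.31,0,0,0],[0.01,-0.44,0.31,0,0,0]])

```text
time: 14.32
tool_pos: [0.6336, -0.0107, 0.0249]
tcp_rot: [-3.141, 0.0, 1.619]
force: [0.0, -0.7, 0.5]
opening: -0.0001
finger_force: 0.2
```

```bash
python3 look.py i; python3 -c "
from cell import r;print(r.sense()['force'])"
```

```text
14.425 [ 0.63360615 -0.01073659  0.02485043] [-3.14112742e+00  1.11274345e-04  1.61940671e+00]
[0.24926445 0.20131995 0.5661518 ]
```

View pics/i.png

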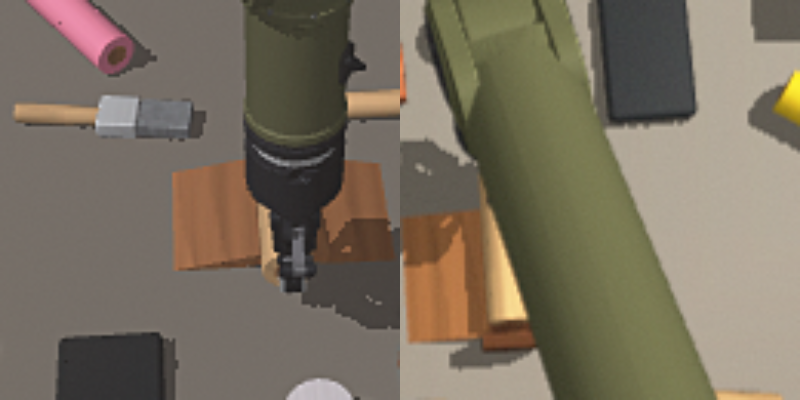

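In the left half the shut fingers are at the blank's end, with the tip at (293,285). I'll keep nudging until the force shows the stop.

Call:
carry_out(series=[[0,-0.02,0,0,0,0],[0,-0.04,0,0,0,0],[0,-0.06,0,0,0,0],[0,-0.08,0,0,0,0],[0,-0.08,0,0,0,0]])

```text
time: 15.05
tool_pos: [0.6254, -0.0112, 0.0248]
tcp_rot: [-3.141, 0.0, 1.619]
force: [1.2, 0.1, -0.4]
opening: -0.0001
finger_force: 0.1
```

Call:
carry_out(series=[[0,-0.015,0,0,0,0],[0,-0.03,0,0,0,0],[0,-0.03,0,0,0,0]])

```text
time: 15.42
tool_pos: [0.6226, -0.0113, 0.0249]
tcp_rot: [-3.141, 0.0, 1.619]
force: [0.4, -0.2, 0.0]
opening: 0.0001
finger_force: 0.3
```

Call:
carry_out(series=[[0,-0.015,0,0,0,0],[0,-0.03,0,0,0,0],[0,-0.03,0,0,0,0]])

```text
time: 15.8
tool_pos: [0.6224, -0.0112, 0.026]
tcp_rot: [3.136, -0.0, 1.619]
force: [6.3, 0.8, -0.5]
opening: 0.0001
finger_force: 3.2
```

The tool stopped at x=94.5 mm with 6 N, exactly where the free end should be (80 mm plus the 14.5 mm finger half-depth). I'll back off and verify.

Call:
carry_out(series=[[0,0.05,0,0,0,0],[0,0.2,0,0,0,0],[0,0.45,0,0,0,0],[0,0.45,-0.4,0,0,0],[0,0.45,-0.9,0,0,0],[0,0.45,-1.0,0,0,0],[0,0.45,-1.0,0,0,0]])

```text
time: 16.68
tool_pos: [0.6645, -0.0093, 0.125]
tcp_rot: [-3.141, 0.0, 1.619]
force: [-0.8, -0.3, -0.6]
opening: -0.0002
finger_force: 0.0
```

Call:
carry_out(series=[[-0.6,0,-0.3,0,0,0],[-1.0,0,-0.6,0,0,0],[-1.0,0,-1.0,0,0,0],[-1.0,0,-1.0,0,0,0]])

```text
time: 17.18
tool_pos: [0.6704, -0.1098, 0.2264]
tcp_rot: [3.139, 0.0, 1.618]
force: [0.5, 0.2, 0.5]
opening: 0.0003
finger_force: 0.0
```

Call:
carry_out(series=[[-0.6,0,0,0,0,0],[-1.0,0,0,0,0,0],[-1.0,0,0,0,0,0],[-1.0,0,0,0,0,0]])

```text
time: 17.68
tool_pos: [0.6737, -0.2074, 0.2224]
tcp_rot: [-3.138, -0.003, 1.621]
force: [-0.1, 0.4, -0.8]
opening: -0.0001
finger_force: 0.0
```

```bash
python3 look.py k
```

```text
17.775 [ 0.67432267 -0.20634413  0.22367741] [-3.13988567e+00 -1.74974457e-03  1.62262289e+00]
```

View pics/k.png

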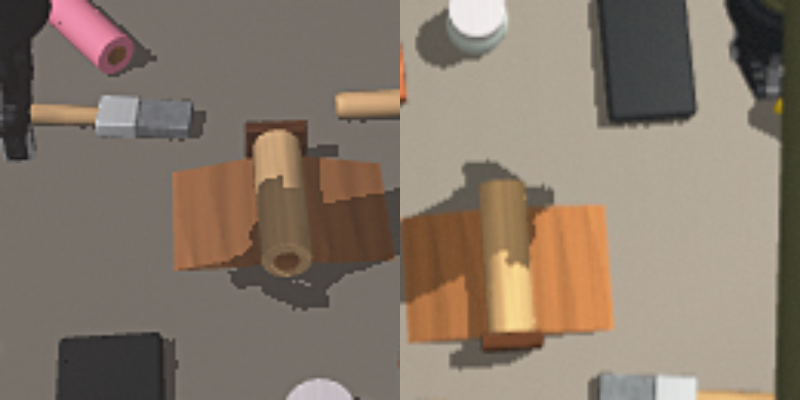

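The blank lies in the groove against the stop (right half: (505,182) to (512,332), touching the stop plate at (513,340)). The slate, brush and jar in view haven't moved, and the robot is clear, so I'm handing in.

```bash
python3 -c "
from cell import r;print(r.close_job())"
```

```text
the job is handed in; nothing more can be done
None
```

The thick blank was rolled up the ramp into the V-rest's groove and pushed against the stop without being picked up, and the job is handed in; no verdict came back, and I did not re-measure the thin blank or the tools outside the last picture.

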